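Lift the knife and fast-jog the mask cutter's head to its park end

TASK

The mask cutter's knife is still down in the masking sheet. Raise the red lift lever on the head to upright, and only then turn the spring-return jog dial clockwise, past its first two clicks to the third, and hold it there against its spring until the head has run all the way to the left end of its beam. Finish still holding the dial in the third click with your fingers, the knife still lifted, and leave the tools, paints and printed parts lying about where they are.

Things in the scene. Friction and masses are not known exactly. Their poses are not given: they have to be found in the camera images.
- cutter: desktop flatbed cutting machine, fixed, white chassis 300 (its x) by 380 mm (its y) on a 3 mm green mat; origin: middle of its underside; its front (-x) has a dark console strip 64 mm deep, top 50 mm above the origin; its left is +y. A beam across it, 60 to 97 mm behind the origin, carries the head; but for the head and its lever nothing on it is higher than 155 mm above the origin
- carriage (a joint): position of the cutter's head along its beam, m, growing to the machine's left (+y): 0 = right end, 0.15 = left end stop (park end). The head is a grey block 48 mm wide, top 150 mm above the cutter's origin; it yields to a side push of 0.5 N. While the dial is in the third click the drive runs it left at about 30 to 50 mm/s (half as fast in the second, hardly at all in the first, stopped at rest)
- lift_lever (a joint): angle of the red knife-lift lever on top of the head, rad: 0 = level, pointing to the machine's front (-x), knife down; grows as its free end swings up; about 1.4 = upright, knife lifted 8 mm; stop at 1.5. It stays where it is left (moves with about 1.5 N at the grip point)
- lever_grip (a point): point on the red lever's bar, 36 mm from its pivot, to pinch it by; the bar is 14 mm wide (along the machine's y), 7 mm thick and ends 17 mm beyond this point. The pivot lies along the machine's y, 24 mm behind the cutter's origin (its +x) and 161 mm above it. With the lever level the head's front face is 27 mm behind this point; both sides of the lever are free
- dial_grip: black finger bar on the round jog dial (50 mm across, 10 mm high) at the right of the console: 46 mm long (its x), 13 mm wide (its y), 24 mm high; origin: middle of its underside, on the dial's vertical axis. At rest its x is the machine's x; it turns with the dial; white pointer line at its +x end. Console marks: rest white, clicks one green, two yellow, three red
- jog_dial (a joint): angle of the jog dial, rad, growing clockwise seen from above: 0 = rest, clicks at 0.4, 0.8 and 1.2, end stop at 1.25. A spring drives it back to 0 when let go; turning it takes 0.15 to 0.3 N m
- weeding_pick: bystander: blue-handled pick, 105 mm long along its y, 9 mm thick, lying at the left of the console; origin under its middle
- blade_tub: bystander: small orange tub, 22 mm across, 22 mm high, at the left of the console; origin at the middle of its underside
- paint_jar: bystander: glass paint jar with red cap, 36 mm across, 46 mm high; origin at the middle of its underside
- paint_bottle: bystander: yellow paint bottle, 28 mm across, 70 mm high; origin at the middle of its underside
- support_raft: bystander: blue-grey printed raft with support pins, 75 by 55 by 30 mm; origin at the middle of its underside
- drop_tank_a: bystander: black printed model tank, 68 mm long along its x, 17 mm thick; origin under its middle
- drop_tank_b: bystander: a second such black tank, 68 mm long along its x, 17 mm thick; origin under its middle
- tweezers: bystander: steel tweezers, 118 mm long along their x, 9 mm high, lying to the front right of the machine; origin under their middle

How it is judged:
On the way, in this order (a step that is already met when the one before it is completed fails the run):
1. the lift lever is raised upright (at least 1.0 rad) with the dial at rest (value of joint lift_lever above 1 rad and value of joint jog_dial below 0.2 rad), for 0.2 s.
2. the dial is held in the third click by the fingers, the knife lifted (value of joint jog_dial above 1.08 rad and value of joint lift_lever above 1 rad and contact force between the fingers and dial_grip above 1 N), for 0.3 s.
3. the head has run to the left end with the dial still held in the third click (value of joint carriage above 0.145 m and value of joint jog_dial above 1.08 rad), for 0.2 s.
At the end, for the whole second after the job is handed in: The fingers are still holding the jog dial in its third click (1.08 rad or more, fingers pressing on its bar with more than 1 N), the lift lever is up (1.0 rad or more), and the head is at the left end of its beam (0.145 m or more) (all of step 3 and contact force between the fingers and dial_grip above 1 N and value of joint lift_lever above 1 rad); the arm keeps its last pose, push and grip.
It fails at once if the dial is turned while the knife is down (value of joint jog_dial above 0.25 rad and value of joint lift_lever below 0.9 rad).
It fails at once if a bystander is disturbed (moved more than 20 mm) (distance of any of weeding_pick, blade_tub, paint_jar, paint_bottle, support_raft, drop_tank_a, drop_tank_b, tweezers from where it was at the start of the episode above 0.02 m).
It also fails if it takes over 54 s, if anything falls off the work surface, if the arm or the gripper's body presses on something with over 40 N, if the wrist force passes 120 N, or if a joint passes its speed limit or range.

ROBOT

A 6-joint arm with a two-finger parallel gripper is mounted at the origin on the work surface. World frame = base frame: x ahead of the robot, y to its left, z up, the work surface at z = 0. Lengths are in m, angles in rad, forces in N, time in s.
With the tool pointing down it reaches from about 0.275 to 0.75 m from the base axis. Payload 10.2 kg.
Tool frame: the origin (TCP) lies at the very end of the fingers, on their centre line; the grasp point (between the pads) lies 19 mm behind it (r.tcp_to_grasp is the distance from the TCP to the grasp point, in m); z points along the fingers, y is the line along which they close (so a half turn about z gives the same grasp; the last joint's range is limited). The gripper opens to 88 mm and grips with 3 to 60 N. Pads are 18 mm wide; open, the fingers measure 123 mm over their backs; the gripper's body (75 mm by 187 mm) begins 45 mm behind the grasp point.
Start: joints at [0.878, 0.313, 1.498, -0, 1.331, -0.223], TCP at [0.238, 0.468, 0.239] pointing down, gripper open.
Joint ranges: [-2.94, 2.94], [-0.97, 2.17], [0.19, 2.56], [-1.23, 4.37], [0.02, 3.11], [-2.88, 2.88]. Speed limits (rad/s): [2.39, 2.39, 3.01, 3.14, 3.14, 3.14].

INTERFACE

Orientations are given as a 3x3 rotation matrix whose columns are the frame's x, y, z axes.
In Python, from bench import r gives the robot as it stands. The module is installed in compiled form; this text tells all that it offers.
- The arm moves only by the shell command python3 -m pendant 'ROWS' [OPENING] [FORCE]. ROWS is a JSON object whose one key "moves" holds a list of rows, each a list of 2 entries, a list of its own where there are three numbers: the shift along the tool's x, y, z in m, then the turn about the tool's z in rad. A call has 1 to 20 rows; each row shifts and turns the commanded pose from where the row before left it, along the tool's axes as they then stand; what a row does not reach is not made up. A row lasts 1/12 s, in which the tool goes at most 41.7 mm and 7.16 degrees, less where a joint would pass 70% of its speed; a pose out of reach is approached as far as the arm can. A call with a gripper value outside its range is refused whole. OPENING is the closure, from 0 (fully open) to 1 (shut), set as the call begins (- or left out, the last holds). The fingers move at their own pace and stop on an object; FORCE is the grip in N (left out, the last holds). Time passes only in rows, so rows that do not move let the fingers close. It gives the time, the measured TCP pose, the force, the opening and the grip force at its end, in the units of the state.
- r.get_obs(): the state, without advancing time (a new reading comes with each control period).
- r.camera(name): name is "scene" or "top" or "wrist"; returns a dict with "color" (384x512x3 uint8, red, green, blue), "z_map" (384x512 float32, m along the optical axis (not along the pixel's ray), 0 where there is no reading), "mtx" (3x3 intrinsics, pixels), "R" (3x3) and "t" (3): a world point X has camera coordinates R X + t; the wrist camera has in their place "tool_from_camera" (4x4, takes a point from camera to tool coordinates, whose origin is the TCP and whose axes are the flange's). Camera axes: x right, y down, z forward; pixel columns grow to the right and rows downward; lengths in m; the calibration is good to about 2 mm. A picture is of the moment at which its call begins: read the wrist's pose just before it.
- r.hand_in(): hands the job in; it is judged then, once.
The state is a dict: "time_s": time; "q": joint angles; "qd": joint speeds; "joint_efforts": joint torques, N m; "position": TCP position; "eef_rot": TCP orientation; "force": force on the tool from outside, world axes, zero at the start; "torque": the same for the moment, N m; "opening": finger opening in m; "finger_force": force on a finger pad.
Only numpy, scipy, OpenCV 4.12 (cv2) and the standard library are available. Lean on these libraries where they do the work, as an engineer would, in place of code of your own. Each camera call takes 0.05 s, during which the arm holds its last target. There are 200 camera calls.

## Working session

There is one attempt and no reset: what is moved stays moved. The work goes in short steps, Python scripts to look and compute and a shell command to move; the robot and the scene stay as the last step left them, time stands still between calls to the robot, and variables do not carry over. Pictures are saved under pics/ and viewed, at most 10 in all, crops included, and the job is handed in when it is done.

```bash
mkdir -p pics; python3 - <<'E'
from bench import r
import cv2,numpy as np
o=r.get_obs();print(o['time_s'],o['position'],np.round(o['eef_rot'],3).tolist(),o['opening'],r.tcp_to_grasp)
ims=[]
for n in("scene","top"):
    c=r.camera(n);np.savez(f'{n}0.npz',**c);cv2.imwrite(f'pics/{n}0.png',cv2.resize(c['color'][:,:,::-1],(800,600)))
E
```

```text
0.0 [0.23751314 0.46793268 0.23816849] [[-0.892, 0.453, -0.001], [0.453, 0.892, -0.001], [0.0, -0.001, -1.0]] 0.0884347234691506 0.0187
```

View pics/scene0.png

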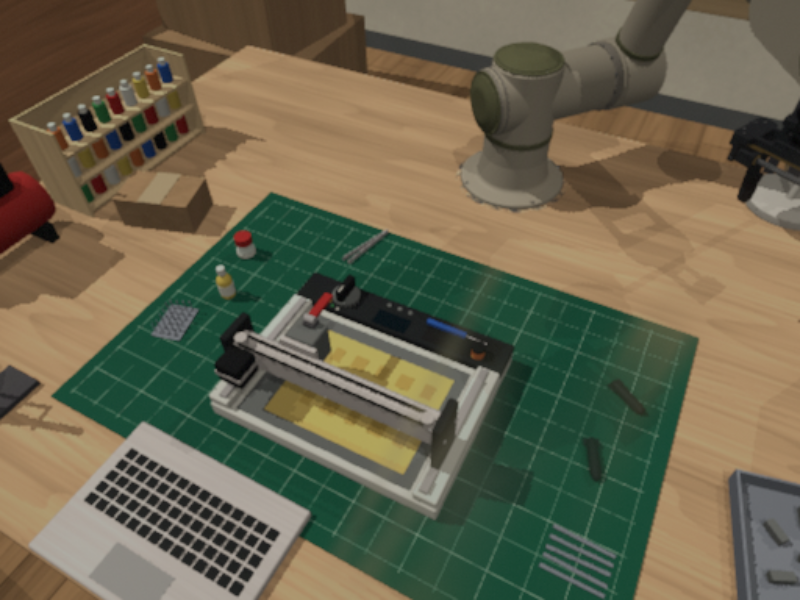

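View pics/top0.png

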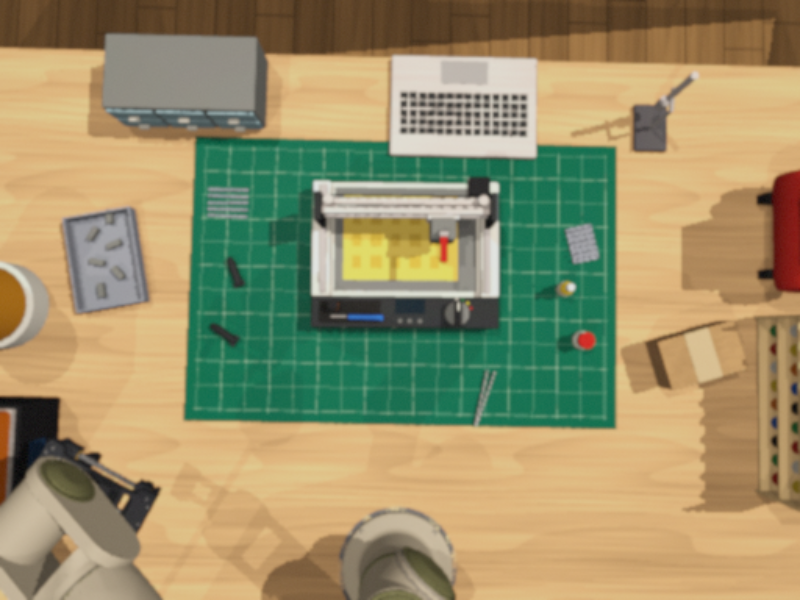

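The scene view shows the red lever at about (320,305) and the dial at (347,292). In the top view the lever is at (444,248) and the dial at (457,312). The console faces the robot.

```bash
cat >h.py <<'E'
import numpy as np,cv2
def cloud(c):
    z=c['z_map'];v,u=np.mgrid[:z.shape[0],:z.shape[1]]
    P=np.stack([u,v,np.ones_like(u)],-1)@np.linalg.inv(c['mtx']).T*z[...,None]
    if 'R' in c: return (P-c['t'])@c['R']
    return P
def red(c):
    a=c['color'].astype(int);return (a[...,0]>130)&(a[...,1]<80)&(a[...,2]<80)
E
python3 - <<'E'
from h import *
np.set_printoptions(precision=4,suppress=True)
for n,u0,v0,u1,v1 in(("top",430,220,460,275),("scene",300,285,340,330)):
    c=dict(np.load(n+'0.npz'));W=cloud(c);m=red(c);k=np.zeros_like(m);s=.64
    k[int(v0*s):int(v1*s),int(u0*s):int(u1*s)]=1;p=W[m&k&(c['z_map']>0)]
    print(n,'lever',len(p),np.median(p,0),p.min(0),p.max(0),'dist',np.median(c['z_map'][m&k]))
    # cutter white/dark body: points 0.03..0.08 high near dial region
    X=W.reshape(-1,3);C=c['color'].reshape(-1,3).astype(int)
    near=(abs(X[:,0]-.5)<.35)&(abs(X[:,1]+.1)<.4)
    dark=near&(C.max(1)<75)&(X[:,2]>.04)&(X[:,2]<.068)
    q=X[dark];print('console',len(q),q.min(0) if len(q) else'',q.max(0),np.median(q,0))
    b=cv2.minAreaRect((q[:,:2]*1000).astype(np.float32));print(b)
    g=near&(X[:,2]>.071)&(X[:,2]<.10);
    if n=='top':
        w=near&(X[:,2]>.03)&(X[:,2]<.2);print('all',cv2.minAreaRect((X[w][:,:2]*1000).astype(np.float32)))
    d=W[int(280*s):int(335*s),int(430*s):int(490*s)] if n=='top' else W[int(265*s):int(315*s),int(325*s):int(370*s)]
    d=d.reshape(-1,3);e=d[(d[:,2]>.066)&(d[:,2]<.1)];print('bar',len(e),e.mean(0),e.min(0),e.max(0),cv2.minAreaRect((e[:,:2]*1000).astype(np.float32)))
    np.savetxt
t=cv2.imread('pics/top0.png');cv2.imwrite('pics/topc.png',cv2.resize(t[170:340,300:510],None,fx=3.5,fy=3.5,interpolation=cv2.INTER_CUBIC))
E
```

```text
top lever 45 [ 0.6481 -0.0742  0.1663] [ 0.6186 -0.0805  0.133 ] [ 0.6603 -0.0661  0.1745] dist 1.1484059
console 1763 [ 0.4902 -0.1926  0.0413] [0.711  0.1846 0.0669] [0.5231 0.0038 0.0528]
((601.0380249023438, -2.64599609375), (214.7898406982422, 376.7225036621094), 1.2474943399429321)
all ((635.54833984375, -102.60845947265625), (593.194091796875, 319.917724609375), 86.80634307861328)
bar 72 [ 0.5237 -0.1087  0.0834] [ 0.5018 -0.1706  0.0664] [ 0.5754 -0.0898  0.0915] ((545.729736328125, -126.84269714355469), (36.757747650146484, 99.09275817871094), 54.538734436035156)
scene lever 68 [ 0.6374 -0.0737  0.1655] [ 0.5516 -0.1558  0.0384] [ 0.6606 -0.0676  0.1695] dist 0.87367404
console 2480 [ 0.471  -0.3623  0.0401] [0.7605 0.187  0.0678] [0.5313 0.0123 0.0518]
((621.9425048828125, -91.52545166015625), (551.079833984375, 281.5230407714844), 87.83771514892578)
bar 129 [ 0.5283 -0.1051  0.08  ] [ 0.5004 -0.1144  0.066 ] [ 0.5487 -0.0996  0.0894] ((524.5377807617188, -107.2298355102539), (48.410423278808594, 14.671832084655762), 0.6487106680870056)
```

View pics/topc.png

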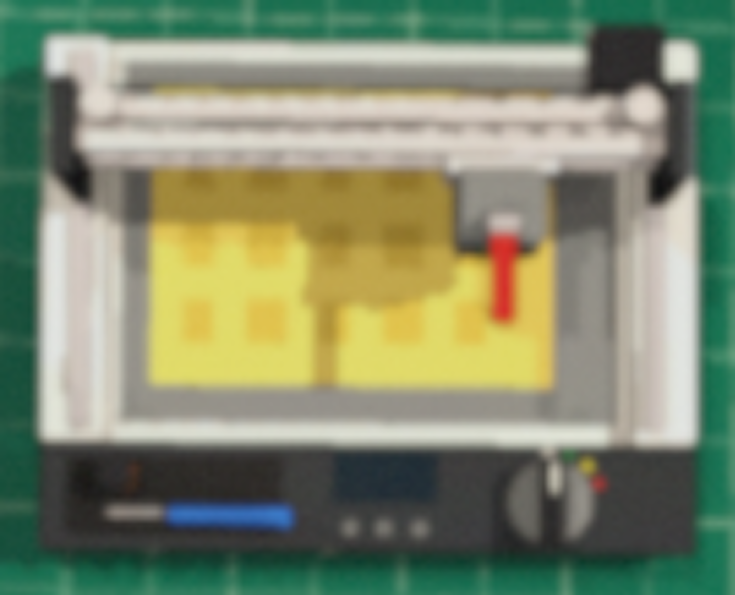

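The crop shows the dial at (552,503) with its pointer straight up at rest, the lever pointing to the front, and the machine almost square to the world axes. The estimates are:
- Dial axis: about (.5245, -.107).
- Lever grip: about (.628, -.074, .165).

I'll move over the lever now.

```bash
python3 -m pendant '{"moves":[[[0,0,0],-0.1175],[[0,0,0],-0.1175],[[0,0,0],-0.1175],[[0,0,0],-0.1175],[[-0.022,-0.03,0],0],[[-0.022,-0.03,0],0],[[-0.022,-0.03,0],0],[[-0.022,-0.03,0],0],[[-0.022,-0.03,0],0],[[-0.022,-0.03,0],0],[[-0.022,-0.03,0],0],[[-0.022,-0.03,0],0],[[-0.022,-0.03,0],0],[[-0.022,-0.03,0],0],[[-0.022,-0.03,0],0],[[-0.022,-0.03,0],0],[[-0.022,-0.03,0],0],[[-0.022,-0.03,0],0],[[0,0,0],0],[[0,0,0],0]]}' 0.45 20
cat >w.py <<'E'
from bench import r
from h import *
import sys
np.set_printoptions(precision=4,suppress=True)
o=r.get_obs();c=r.camera('wrist');P=cloud(c);T=c['tool_from_camera']
W=(P@T[:3,:3].T+T[:3,3])@o['eef_rot'].T+o['position']
cv2.imwrite(f'pics/{sys.argv[1]}.png',c['color'][:,:,::-1])
p=W[red(c)&(c['z_map']>0)];p=p[(p[:,2]>.13)]
print(o['position'],o['q'],o['time_s'],o['opening'],np.round(o['eef_rot'],3).tolist())
if len(p):print('lever',len(p),np.median(p,0),np.percentile(p,[1,99],axis=0))
E
python3 w.py w1
```

```text
time_s: 1.77
position: [0.546, 0.047, 0.2379]
eef_rot: [[-1.0, 0.002, -0.002], [0.002, 1.0, 0.0], [0.002, 0.0, -1.0]]
force: [0.1, 0.9, 0.7]
opening: 0.0486
finger_force: 0.0
[0.546  0.047  0.2379] [-0.128   0.3653  1.4273  0.0001  1.3506 -1.6965] 1.7667 0.04855235404357514 [[-1.0, 0.002, -0.002], [0.002, 1.0, 0.0], [0.002, 0.0, -1.0]]
```

View pics/w1.png

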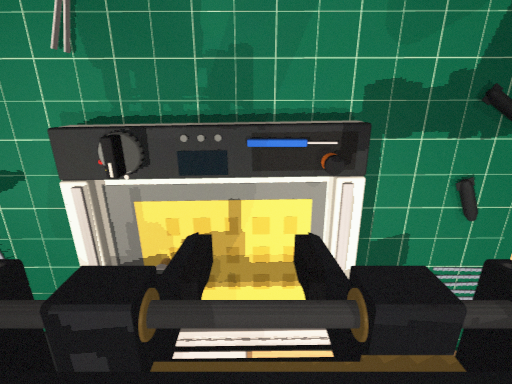

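The wrist view shows the dial at (120,155) with its bar upright in the image, and the console spanning (52–370, 125–180). The lever is out of view. I'll take the dial and the machine's yaw from this cloud.

```bash
python3 - <<'E'
from bench import r
from h import *
np.set_printoptions(precision=4,suppress=True)
o=r.get_obs();c=r.camera('wrist');P=cloud(c);T=c['tool_from_camera']
W=(P@T[:3,:3].T+T[:3,3])@o['eef_rot'].T+o['position']
d=W[125:185,85:155].reshape(-1,3);e=d[(d[:,2]>.080)&(d[:,2]<.1)]
print('bar',len(e),e.mean(0),np.median(e[:,2]),cv2.minAreaRect((e[:,:2]*1000).astype(np.float32)))
f=d[(d[:,2]>.058)&(d[:,2]<.07)];print('disc',len(f),f.min(0),f.max(0),np.median(f,0))
k=W[110:182,40:380].reshape(-1,3);k=k[(k[:,2]>.045)&(k[:,2]<.057)]
print('console',cv2.minAreaRect((k[:,:2]*1000).astype(np.float32)),np.median(k,0),k.min(0),k.max(0))
E
```

```text
bar 610 [ 0.5224 -0.1081  0.0865] 0.08720950111772055 ((523.3435668945312, -109.14693450927734), (46.08767318725586, 13.888875007629395), 1.5273983478546143)
disc 810 [ 0.4974 -0.1366  0.058 ] [ 0.5497 -0.0835  0.07  ] [ 0.5215 -0.0987  0.0633]
console ((527.3148803710938, -4.693359375), (70.78180694580078, 379.1983642578125), 0.7492547631263733) [0.5219 0.0041 0.0535] [ 0.4895 -0.1944  0.045 ] [0.5614 0.185  0.057 ]
```

```bash
python3 -m pendant '{"moves":[[[-0.0205,-0.0302,0],0],[[-0.0205,-0.0302,0],0],[[-0.0205,-0.0302,0],0],[[-0.0205,-0.0302,0],0],[[0,0,0.023],0],[[0,0,0.023],0],[[0,0,0.023],0],[[0,0,0.023],0],[[0,0,0],0],[[0,0,0],0]]}' 0.45 20
python3 -m pendant '{"moves":[[[0,0,0],0],[[0,0,0],0],[[0,0,0],0],[[0,0,0],0],[[0,0,0],0],[[0,0,0],0]]}' 1 8
python3 - <<'E'
from bench import r
from h import *
c=r.camera('scene');cv2.imwrite('pics/s2.png',cv2.resize(c['color'][130:290,100:340,::-1],None,fx=3,fy=3))
E
```

```text
time_s: 2.7
position: [0.6274, -0.0713, 0.1468]
eef_rot: [[-1.0, -0.002, -0.001], [-0.002, 1.0, 0.0], [0.001, 0.0, -1.0]]
force: [0.4, 0.8, 0.8]
opening: 0.0483
finger_force: 0.0
time_s: 3.2
position: [0.6278, -0.0727, 0.147]
eef_rot: [[-1.0, -0.0, 0.0], [-0.0, 1.0, -0.0], [-0.0, -0.0, -1.0]]
force: [-0.5, 0.2, 1.0]
opening: 0.0137
finger_force: 8.0
```

View pics/s2.png

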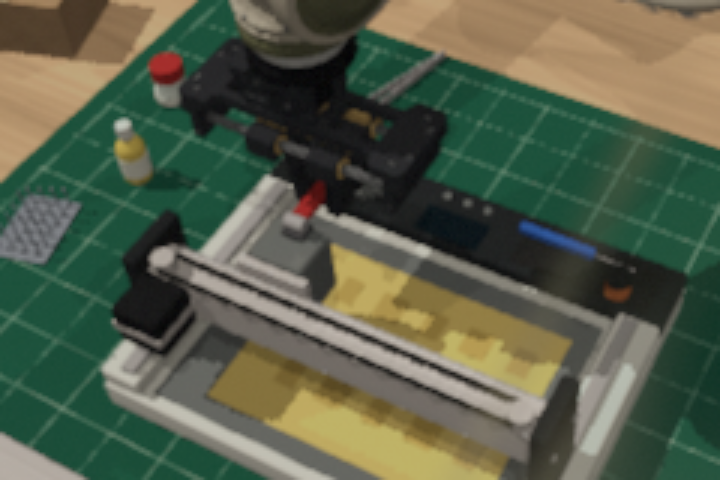

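It's pinched: the opening is 13.7 mm and the picture shows the fingers on the lever at (320,195). Next I swing it up along its 36 mm arc.

```bash
python3 -m pendant '{"moves":[[[-0.0003,0,-0.0043],0],[[-0.0008,0,-0.0043],0],[[-0.0013,0,-0.0041],0],[[-0.0018,0,-0.0039],0],[[-0.0022,0,-0.0037],0],[[-0.0026,0,-0.0034],0],[[-0.003,0,-0.0031],0],[[-0.0034,0,-0.0027],0],[[-0.0037,0,-0.0023],0],[[-0.0039,0,-0.0018],0],[[-0.0041,0,-0.0013],0],[[-0.0035,0,-0.0007],0],[[-0.0018,0,-0.0002],0],[[0,0,0],0],[[0,0,0],0],[[0,0,0],0]]}' 1 8
python3 - <<'E'
from bench import r
from h import *
np.set_printoptions(precision=4,suppress=True)
c=r.camera('scene');W=cloud(c);p=W[red(c)];p=p[(abs(p[:,0]-.65)<.06)&(abs(p[:,1]+.074)<.03)&(p[:,2]>.12)]
print(len(p),p.min(0),p.max(0),np.median(p,0))
cv2.imwrite('pics/s3.png',cv2.resize(c['color'][130:290,100:340,::-1],None,fx=3,fy=3))
E
```

```text
time_s: 4.58
position: [0.6606, -0.0726, 0.1835]
eef_rot: [[-1.0, -0.0, 0.002], [-0.0, 1.0, -0.0], [-0.002, -0.0, -1.0]]
force: [-3.7, 0.4, 5.7]
opening: 0.0137
finger_force: 8.0Traceback (most recent call last):
  File "<stdin>", line 5, in <module>
    return umr_minimum(a, axis, None, out, keepdims, initial, where)
ValueError: zero-size array to reduction operation minimum which has no identity
```

```bash
python3 -m pendant '{"moves":[[[0,0,0],0],[[0,0,0],0],[[0,0,0],0],[[0,0,0],0],[[0,0,-0.0125],0],[[0,0,-0.0125],0],[[0,0,-0.025],0],[[0,0,-0.025],0],[[0.0274,-0.0072,0],0],[[0.0274,-0.0072,0],0],[[0.0274,-0.0072,0],0],[[0.0274,-0.0072,0],0],[[0.0274,-0.0072,0],0],[[0,0,0],0],[[0,0,0],0]]}' 0.55 8
python3 - <<'E'
from bench import r
from h import *
np.set_printoptions(precision=4,suppress=True)
for n in('scene','top'):
    c=r.camera(n);W=cloud(c);p=W[red(c)];p=p[(abs(p[:,0]-.65)<.08)&(abs(p[:,1]+.074)<.05)&(p[:,2]>.12)]
    print(n,len(p),np.percentile(p,[3,50,97],axis=0) if len(p) else '')
    if n=='scene':cv2.imwrite('pics/s3.png',cv2.resize(c['color'][130:290,100:340,::-1],None,fx=3,fy=3))
E
python3 w.py w2; python3 - <<'E'
import cv2
a=cv2.imread('pics/s3.png');b=cv2.imread('pics/w2.png')
cv2.imwrite('pics/c3.png',cv2.hconcat([cv2.resize(a,(420,280)),cv2.resize(b,(373,280))]))
E
```

```text
time_s: 5.88
position: [0.5228, -0.1089, 0.2581]
eef_rot: [[-1.0, 0.001, 0.001], [0.001, 1.0, -0.0], [-0.001, -0.0, -1.0]]
force: [0.7, -0.1, -0.2]
opening: 0.0396
finger_force: 0.0
scene 8 [[ 0.6505 -0.0769  0.212 ]
 [ 0.6542 -0.0726  0.2132]
 [ 0.6561 -0.0695  0.2138]]
top 19 [[ 0.6491 -0.0779  0.1943]
 [ 0.6537 -0.0711  0.2134]
 [ 0.6607 -0.0663  0.2178]]
[ 0.5239 -0.1086  0.2577] [-0.4236  0.3215  1.4361  0.0002  1.3832 -1.9947] 5.9833 0.03966220379922754 [[-1.0, -0.0, 0.001], [-0.0, 1.0, -0.0], [-0.001, -0.0, -1.0]]
lever 94 [ 0.6501 -0.0731  0.214 ] [[ 0.6477 -0.0799  0.2006]
 [ 0.6535 -0.0669  0.2158]]
```

View pics/c3.png

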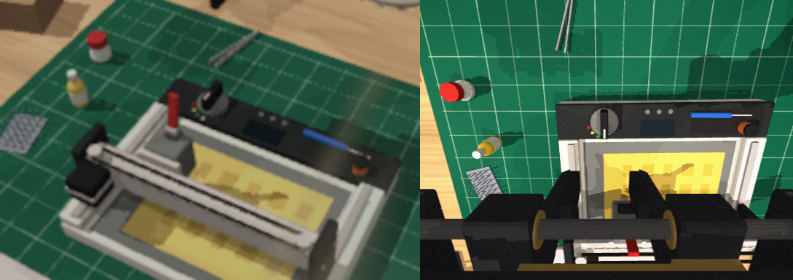

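The lever is upright: its tip is at about (.654, -.072, .215), which gives roughly 1.38 rad. The dial is still at rest at (604,123) in the wrist half. I'll descend on the dial bar.

```bash
python3 -m pendant '{"moves":[[[0,0,0.026],0],[[0,0,0.026],0],[[0,0,0.026],0],[[0,0,0.026],0],[[0,0,0.026],0],[[0,0,0.026],0],[[0,0,0.026],0],[[0,0,0.0085],0],[[0,0,0],0],[[0,0,0],0]]}' 0.55 30
python3 -m pendant '{"moves":[[[0,0,0],0],[[0,0,0],0],[[0,0,0],0],[[0,0,0],0],[[0,0,0],0],[[0,0,0],0]]}' 1 40
```

```text
time_s: 6.87
position: [0.5239, -0.1086, 0.0672]
eef_rot: [[-1.0, -0.001, 0.0], [-0.001, 1.0, -0.0], [-0.0, -0.0, -1.0]]
force: [0.2, -0.8, -0.2]
opening: 0.0394
finger_force: 0.0
time_s: 7.37
position: [0.5234, -0.109, 0.0675]
eef_rot: [[-1.0, -0.001, 0.001], [-0.001, 1.0, -0.001], [-0.001, -0.001, -1.0]]
force: [-1.1, -1.7, 2.4]
opening: 0.0125
finger_force: 40.0
```

```bash
python3 -m pendant '{"moves":[[[0,0,0],0.1],[[0,0,0],0.1],[[0,0,0],0.1],[[0,0,0],0.1],[[0,0,0],0.1],[[0,0,0],0.1],[[0,0,0],0.1],[[0,0,0],0.1],[[0,0,0],0.1],[[0,0,0],0.1],[[0,0,0],0.1],[[0,0,0],0.1],[[0,0,0],0.02],[[0,0,0],0],[[0,0,0],0],[[0,0,0],0]]}' 1 50
python3 - <<'E'
from bench import r
from h import *
np.set_printoptions(precision=4,suppress=True)
o=r.get_obs();R=o['eef_rot'];print(np.arctan2(R[0,1],R[1,1]),o['torque'],o['opening'])
for n in('scene','top'):
    c=r.camera(n);W=cloud(c);p=W[red(c)];p=p[(abs(p[:,0]-.65)<.08)&(p[:,1]>-.12)&(p[:,1]<.13)&(p[:,2]>.12)]
    print(n,len(p),np.percentile(p,[3,50,97],axis=0) if len(p) else '')
    if n=='scene':cv2.imwrite('pics/s4.png',cv2.resize(c['color'][130:290,100:340,::-1],None,fx=3,fy=3))
E
```

```text
time_s: 8.7
position: [0.5234, -0.1091, 0.0674]
eef_rot: [[-0.347, 0.938, 0.001], [0.938, 0.347, -0.001], [-0.001, 0.0, -1.0]]
force: [-1.5, -4.0, 6.0]
opening: 0.0125
finger_force: 50.0
1.2166841917768356 [-0.6877  0.3386  0.2852] 0.012486341290474672
scene 11 [[ 0.628  -0.0844  0.1713]
 [ 0.6537 -0.0598  0.215 ]
 [ 0.665  -0.0552  0.2181]]
top 18 [[ 0.6489 -0.0653  0.2005]
 [ 0.6527 -0.0599  0.2151]
 [ 0.6595 -0.0543  0.2199]]
```

View pics/s4.png

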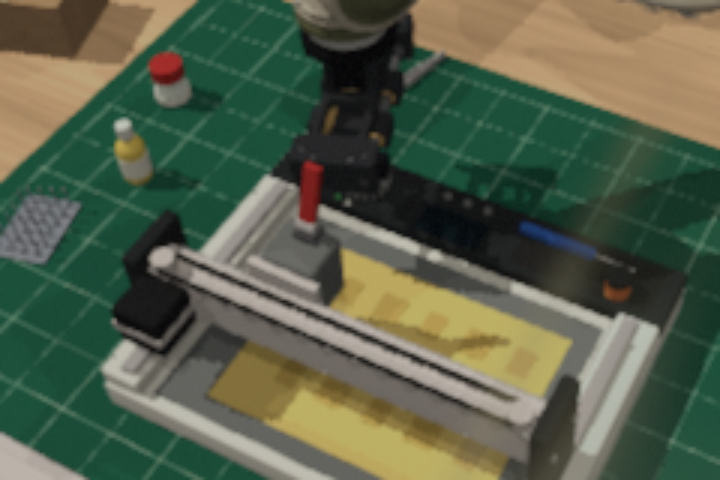

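The dial is held at about 1.22 rad. The lever is upright at (312,195) and the head has started moving left. I'll hold and track it.

```bash
cat >t.py <<'E'
from bench import r
from h import *
np.set_printoptions(precision=4,suppress=True)
o=r.get_obs();R=o['eef_rot'];print(o['time_s'],np.arctan2(R[0,1],R[1,1]),o['torque'],o['finger_force'])
c=r.camera('top');W=cloud(c);p=W[red(c)];p=p[(abs(p[:,0]-.65)<.08)&(p[:,1]>-.12)&(p[:,1]<.15)&(p[:,2]>.12)]
print(len(p),np.percentile(p,[3,50,97],axis=0) if len(p) else '')
E
H='see rows typed'
python3 -m pendant '{"moves":[[[0,0,0],0],[[0,0,0],0],[[0,0,0],0],[[0,0,0],0],[[0,0,0],0],[[0,0,0],0],[[0,0,0],0],[[0,0,0],0],[[0,0,0],0],[[0,0,0],0],[[0,0,0],0],[[0,0,0],0],[[0,0,0],0],[[0,0,0],0],[[0,0,0],0],[[0,0,0],0],[[0,0,0],0],[[0,0,0],0],[[0,0,0],0],[[0,0,0],0]]}' >/dev/null
python3 t.py
python3 -m pendant '{"moves":[[[0,0,0],0],[[0,0,0],0],[[0,0,0],0],[[0,0,0],0],[[0,0,0],0],[[0,0,0],0],[[0,0,0],0],[[0,0,0],0],[[0,0,0],0],[[0,0,0],0],[[0,0,0],0],[[0,0,0],0],[[0,0,0],0],[[0,0,0],0],[[0,0,0],0],[[0,0,0],0],[[0,0,0],0],[[0,0,0],0],[[0,0,0],0],[[0,0,0],0]]}' >/dev/null
python3 t.py
python3 -m pendant '{"moves":[[[0,0,0],0],[[0,0,0],0],[[0,0,0],0],[[0,0,0],0],[[0,0,0],0],[[0,0,0],0],[[0,0,0],0],[[0,0,0],0],[[0,0,0],0],[[0,0,0],0],[[0,0,0],0],[[0,0,0],0],[[0,0,0],0],[[0,0,0],0],[[0,0,0],0],[[0,0,0],0],[[0,0,0],0],[[0,0,0],0],[[0,0,0],0],[[0,0,0],0]]}'
python3 t.py
```

```text
10.4667 1.2167416453793862 [-0.6502  0.3492  0.3047] 50.00149581581354
19 [[ 0.6478 -0.0101  0.1791]
 [ 0.6531 -0.0045  0.212 ]
 [ 0.6588  0.0023  0.2154]]
12.1833 1.2168897893727058 [-0.6881  0.3145  0.1893] 50.001529064029455
21 [[0.6467 0.0675 0.1871]
 [0.6522 0.0733 0.2079]
 [0.6575 0.0804 0.2105]]
time_s: 13.9
position: [0.5234, -0.1091, 0.0675]
eef_rot: [[-0.347, 0.938, 0.001], [0.938, 0.347, -0.001], [-0.001, 0.0, -1.0]]
force: [-0.9, -3.9, 6.2]
opening: 0.0129
finger_force: 50.0
13.9 1.2168661474497615 [-0.7294  0.2431  0.162 ] 50.001480001956224
21 [[0.6467 0.0691 0.1706]
 [0.6523 0.0761 0.2078]
 [0.6585 0.0845 0.2112]]
```

The head has stopped after about 148 mm of travel. I'll add a little turn for margin and take a last look.

```bash
python3 -m pendant '{"moves":[[[0,0,0],0.02],[[0,0,0],0],[[0,0,0],0],[[0,0,0],0],[[0,0,0],0],[[0,0,0],0],[[0,0,0],0],[[0,0,0],0],[[0,0,0],0],[[0,0,0],0],[[0,0,0],0],[[0,0,0],0]]}'
python3 t.py
python3 - <<'E'
from bench import r
from h import *
c=r.camera('scene');d=r.camera('wrist')
cv2.imwrite('pics/s5.png',cv2.hconcat([cv2.resize(c['color'][130:290,100:340,::-1],(420,280)),cv2.resize(d['color'][:,:,::-1],(373,280))]))
E
```

```text
time_s: 14.95
position: [0.5234, -0.109, 0.0675]
eef_rot: [[-0.328, 0.945, 0.001], [0.945, 0.328, -0.001], [-0.001, 0.0, -1.0]]
force: [-1.3, -4.4, 5.9]
opening: 0.0123
finger_force: 50.0
14.95 1.236812844380733 [-0.6662  0.2391  0.246 ] 50.001508221030235
21 [[0.6466 0.069  0.1704]
 [0.652  0.0758 0.2075]
 [0.6587 0.0846 0.2138]]
```

View pics/s5.png

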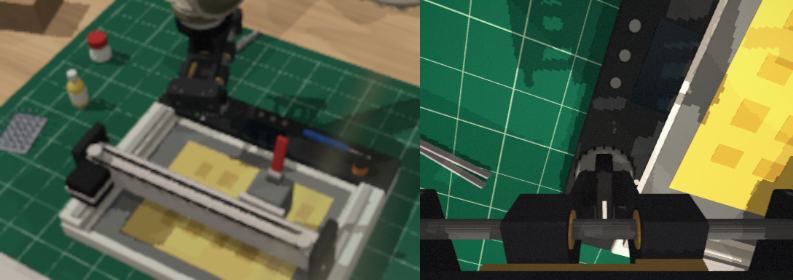

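The head stands still at y ≈ +.076, the lever is upright at (280,155), and the fingers hold the turned dial bar at (605,195). I'm handing in.

```bash
python3 -c "
from bench import r
print(r.hand_in())"
```

```text
the job is handed in; nothing more can be done
None
```

I handed the job in with the knife lever upright (about 1.38 rad), the head stopped at the left end after about 149 mm of travel, and the fingers gripping the dial with 50 N in the third click (about 1.22 rad). No bystander was seen to move; the hand-in returned no verdict.

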